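# Show which brace goes where, then save the lesson

## Task

Show the apprentice which loose brace goes where: with the fingertips pointing down, point at the middle of the middle-length loose brace from two or three centimetres above it and stay there for two seconds, then point in the same way at the middle of the pencilled outline on the soundboard for two seconds. Then press the recorder's button fully down with the fingertips to save the lesson, let it come up again and move clear. Touch nothing but the recorder, and do not come down over the middle of any other brace, loose or glued.

Things in the scene. Friction and masses are not known exactly. Their poses are not given: they have to be found in the camera images.
- brace90_mid (a point): The middle-length loose brace: a plain pale wooden stick 90 x 10 x 12 mm high, lying on the bench left of the workboard, roughly crosswise to the robot. This point is the middle of its top face, 12 mm above the bench; its length runs along the point's y axis.
- brace60_mid (a point): The shortest loose brace, 60 x 10 x 12 mm high, otherwise the same; the middle of its top face. The three loose braces lie about 100 mm apart in a row leading away from the robot, in any order.
- brace130_mid (a point): The longest loose brace, 130 x 10 x 12 mm high, otherwise the same; the middle of its top face.
- outline_mid (a point): The pencilled outline of the missing brace on the soundboard: a drawn dark rectangle 92 x 10 mm with nothing in it, one of five parallel places 32 mm apart across the wide end of the soundboard (the end nearer the robot); the other four hold glued braces. It may be any of the five. This point is its centre, on the soundboard's face, 23 mm above the bench; x runs along its length.
- workboard: A plywood workboard 360 x 290 x 20 mm with a dark rubber face, fixed, with a pale ukulele-shaped soundboard (305 x 225 x 3 mm) on it; long axis = x, the wide end towards -x. Origin under the board's centre, on the bench. Two cross braces 9 mm high and two stops reach up to 32 mm above the bench.
- glued0: One of the four braces glued to the soundboard, 90 x 6 x 8 mm high, its top 31 mm above the bench; origin at the middle of its underside; x runs along its length.
- glued1: One of the four braces glued to the soundboard, 90 x 6 x 8 mm high, its top 31 mm above the bench; origin at the middle of its underside; x runs along its length.
- glued2: One of the four braces glued to the soundboard, 90 x 6 x 8 mm high, its top 31 mm above the bench; origin at the middle of its underside; x runs along its length.
- glued3: One of the four braces glued to the soundboard, 90 x 6 x 8 mm high, its top 31 mm above the bench; origin at the middle of its underside; x runs along its length.
- brace60: The same loose brace; its origin is the middle of its underside, on the bench.
- brace90: The same loose brace; its origin is the middle of its underside, on the bench.
- brace130: The same loose brace; its origin is the middle of its underside, on the bench.
- recorder: The lesson recorder: a grey box 100 x 90 x 40 mm high, fixed at the left of the loose braces, with one round grey push button in a black collar on top. Origin under its centre, on the bench.
- rec_button_top (a point): The top centre of the recorder's push button (28 mm across, in a collar 44 mm across): 62 mm above the bench when up, 10 mm above its collar; pressed straight down.
- rec_button (a joint): The push button's travel in m: 0 up, 0.006 fully down. It springs back; fully down takes 5 N.
- pencil: Yellow carpenter's pencil 154 x 7 mm, lying between two loose braces; not part of the job. Origin on its underside.
- file: Small flat file 165 mm long with a wooden handle, up to 10 mm high, lying between two loose braces; not part of the job. Origin on its underside.
- sanding_block: Cork sanding block 45 x 90 x 28 mm, on the robot's side of the loose braces; not part of the job. Origin on its underside.
Things that resemble listed ones, but are neither listed nor needed, are in the scene too. Leave any grey or purple look-alike of the brace90 alone. What is shaped like the brace60 but blue is not meant.

How it is judged:
On the way, in this order (a step that is already met when the one before it is completed fails the run):
1. the fingertips dwell just above the middle of the middle-length loose brace (horizontal distance between the grasp point and brace90_mid below 0.02 m and height (world z) of the grasp point between 0.03 and 0.085 m), for 1.5 s.
2. then the fingertips dwell just above the middle of the pencilled outline (horizontal distance between the grasp point and outline_mid below 0.015 m and height (world z) of the grasp point between 0.042 and 0.096 m), for 1.5 s.
3. then the fingertips press the recorder's button fully down (value of joint rec_button above 0.0048 m and contact force between the fingers and recorder above 1 N), for 0.05 s.
At the end, for the whole second after the job is handed in: The button is up again (within 1.5 mm), the loose braces are at rest within 4 mm of where they lay, and the pencil, file and sanding block are within 10 mm of where they stood (value of joint rec_button below 0.0015 m and distance of each of brace60, brace90, brace130 from where it was at the start of the episode below 0.004 m and distance of each of pencil, file, sanding_block from where it was at the start of the episode below 0.01 m and linear speed of each of brace60, brace90, brace130 below 0.01 m/s); the robot touches nothing.
It fails at once if a loose brace is touched, lifted or shifted (contact force between any of the fingers, the arm and brace60 above 0.3 N or contact force between any of the fingers, the arm and brace90 above 0.3 N or contact force between any of the fingers, the arm and brace130 above 0.3 N or distance of any of brace60, brace90, brace130 from where it was at the start of the episode above 0.004 m).
It fails at once if the soundboard, its workboard or a glued brace is touched (contact force between any of the fingers, the arm and workboard above 0.3 N or contact force between any of the fingers, the arm and glued0 above 0.3 N or contact force between any of the fingers, the arm and glued1 above 0.3 N or contact force between any of the fingers, the arm and glued2 above 0.3 N or contact force between any of the fingers, the arm and glued3 above 0.3 N).
It fails at once if anything but the recorder is touched, or a bystander is shifted by more than 10 mm ((contact force between the fingers and anything else above 0.3 N and contact force between the fingers and recorder below 0.05 N) or (contact force between the arm and anything else above 0.3 N and contact force between the arm and recorder below 0.05 N) or contact force between any of the fingers, the arm and pencil above 0.3 N or contact force between any of the fingers, the arm and file above 0.3 N or contact force between any of the fingers, the arm and sanding_block above 0.3 N or distance of any of pencil, file, sanding_block from where it was at the start of the episode above 0.01 m).
It fails at once if another loose brace is pointed at (grasp point within 20 mm of its middle, less than 65 mm above the bench) ((horizontal distance between the grasp point and brace60 below 0.02 m and height (world z) of the grasp point between 0 and 0.065 m) or (horizontal distance between the grasp point and brace130 below 0.02 m and height (world z) of the grasp point between 0 and 0.065 m)).
It fails at once if a glued brace is pointed at (grasp point within 8 mm of its middle, less than 85 mm above the bench) ((horizontal distance between the grasp point and glued0 below 0.008 m and height (world z) of the grasp point between 0 and 0.085 m) or (horizontal distance between the grasp point and glued1 below 0.008 m and height (world z) of the grasp point between 0 and 0.085 m) or (horizontal distance between the grasp point and glued2 below 0.008 m and height (world z) of the grasp point between 0 and 0.085 m) or (horizontal distance between the grasp point and glued3 below 0.008 m and height (world z) of the grasp point between 0 and 0.085 m)).
It also fails if it takes over 51 s, if anything falls off the work surface, if the arm or the gripper's body presses on something with over 40 N, if the wrist force passes 120 N, or if a joint passes its speed limit or range.

## Robot

A 6-joint arm with a two-finger parallel gripper is mounted at the origin on the work surface. World frame = base frame: x ahead of the robot, y to its left, z up, the work surface at z = 0. Lengths are in m, angles in rad, forces in N, time in s.
With the tool pointing down it reaches from about 0.3 to 0.75 m from the base axis. Payload 8.5 kg.
Tool frame: the origin (TCP) lies midway between the tips of the shut fingers; the grasp point (between the pads) lies arm.grip_depth behind it (arm.grip_depth is the distance from the TCP to the grasp point, in m); z points along the fingers, y is the line along which they close (so a half turn about z gives the same grasp; the last joint's range is limited). The gripper opens to 88 mm and grips with 3 to 60 N. Pads are 18 mm wide; open, the fingers measure 123 mm over their backs; the gripper's body (75 mm by 187 mm) begins 45 mm behind the grasp point.
Start: joints at [1.068, 0.381, 1.297, -0, 1.464, -0.215], TCP at [0.156, 0.527, 0.239] pointing down, gripper open.
Joint ranges: [-3.11, 3.11], [-0.89, 2.33], [0.22, 2.48], [-1.42, 4.56], [0.17, 2.85], [-2.88, 2.88]. Speed limits (rad/s): [2.39, 2.39, 3.14, 3.14, 3.14, 3.14].

## Interface

Orientations are given as a unit quaternion [w, x, y, z].
In Python, from rig import arm gives the robot as it stands. Calls block until the motion is done:
- arm.reach(position, orientation): joint-space move of the TCP to a pose.
- arm.move_linear(position, orientation=None, vel=0.15): straight line of the TCP; orientation=None keeps the orientation; vel is the mean speed in m/s.
- arm.movej(angles): joint-space move.
- arm.move_gripper(opening, grip_force=None): finger opening in m; grip_force is the grip in N (None keeps the last); returns when the fingers have stopped.
- arm.hold(seconds).
- arm.solve_ik(position, orientation): joint angles nearest the present ones, or None.
- arm.sense(): the state.
- arm.snapshot(name): name is "side" or "top"; returns a dict with "color" (384x512x3 uint8, red, green, blue), "z_map" (384x512 float32, m along the optical axis (not along the pixel's ray), 0 where there is no reading), "camera_matrix" (3x3 intrinsics, pixels), "extrinsics" (4x4, takes a point from camera to world coordinates). Camera axes: x right, y down, z forward; pixel columns grow to the right and rows downward; lengths in m; the calibration is good to about 2 mm. A picture is of the moment at which its call begins.
A pose or a line that the arm cannot do raises arm.PlanningError and nothing moves.
- arm.job_done(): hands the job in; it is judged then, once.
Trained networks look in the newest picture that a camera, given by its name, has taken for a name from the list of things; names that differ only in an ending like _2 or _b are one class to them, and where a whole thing is asked for, a point or a joint stands for the part that bears it (a point fixed in the world has none). Each returns a list of dicts, best first, with "score" (0 to 1); they miss things now and then, are a little off and sometimes report something else, mostly with a low value. They report only what shows in the picture. A call takes as long as a camera call. They do not tell look-alikes from the thing itself.
- arm.spot_in(camera, query): "position" ([x, y, z] in m, in the coordinates of the camera as it stood for that picture, good to about 4 mm: the middle of the surface that is visible of it).
- arm.cut_out(camera, query): "region" (384x512 bool, what is visible of it).
- arm.mark_of(camera, query): "position" ([x, y, z] in m, in the coordinates of the camera as it stood for that picture, good to about 4 mm: a listed point, or the origin of a listed thing).
The state is a dict: "time_s": time; "joint_positions": joint angles; "qd": joint speeds; "joint_efforts": joint torques, N m; "tool_pos": TCP position; "eef_rot": TCP orientation; "wrist_force": force on the tool from outside, world axes, zero at the start; "torque": the same for the moment, N m; "opening": finger opening in m; "grip_force": force on a finger pad.
Only numpy, scipy, OpenCV 4.12 (cv2) and the standard library are available. Lean on these libraries where they do the work, as an engineer would, in place of code of your own. Each camera call takes 0.05 s, during which the arm holds its last target. There are 200 camera calls.

## Working session

There is one attempt and no reset: what is moved stays moved. The work goes in short steps, each a Python script; the robot and the scene stay as the last script left them, time stands still between calls to the robot, and variables do not carry over. Pictures are saved under pics/ and viewed, at most 10 in all, crops included, and the job is handed in when it is done.

```bash
mkdir -p pics; cat > h.py <<'E'
from rig import arm
import numpy as np, cv2
def w(s,p):
    return (s["extrinsics"]@np.append(p,1))[:3]
def px(s,P):
    c=np.linalg.inv(s["extrinsics"])@np.append(P,1); q=s["camera_matrix"]@c[:3]; return q[:2]/q[2]
def cloud(s):
    z=s["z_map"];K=s["camera_matrix"];v,u=np.indices(z.shape)
    c=np.stack([(u-K[0,2])/K[0,0]*z,(v-K[1,2])/K[1,1]*z,z,np.ones_like(z)],-1)
    return (c@s["extrinsics"].T)[...,:3]
def onplane(s,uv,h):
    K=s["camera_matrix"];E=s["extrinsics"]
    d=E[:3,:3]@np.linalg.inv(K)@np.array([uv[0],uv[1],1.]);o=E[:3,3]
    return o+d*(h-o[2])/d[2]
E
python3 - <<'E'
from h import *
import pickle
print(arm.grip_depth)
for n in("top","side"):
    s=arm.snapshot(n); pickle.dump(s,open(n+".pkl","wb"))
    cv2.imwrite(f"pics/{n}0.png",cv2.resize(s["color"][...,::-1],(800,600),interpolation=cv2.INTER_CUBIC))
    print(n,s["extrinsics"][:3,3].round(3))
    for q in("brace90_mid","brace60_mid","brace130_mid","outline_mid","rec_button_top","workboard"):
        for r in arm.mark_of(n,q)[:4]:
            P=w(s,r["position"]); print(q,round(r["score"],2),P.round(3),px(s,P).round())
E
```

```text
0.0187
top [0.386 0.072 1.159]
brace90_mid 0.57 [0.544 0.2   0.012] [206. 185.]
brace90_mid 0.52 [0.352 0.077 0.012] [255. 261.]
brace90_mid 0.45 [0.727 0.224 0.013] [197. 116.]
brace60_mid 0.5 [0.629 0.17  0.014] [217. 152.]
brace60_mid 0.46 [0.66  0.078 0.012] [253. 140.]
brace60_mid 0.39 [0.508 0.372 0.061] [133. 198.]
brace60_mid 0.32 [ 0.503 -0.171  0.022] [353. 199.]
brace130_mid 0.62 [0.446 0.183 0.012] [213. 224.]
outline_mid 0.58 [ 0.516 -0.103  0.023] [326. 194.]
workboard 0.78 [ 0.556 -0.186 -0.002] [356. 180.]
workboard 0.51 [ 0.354  0.205 -0.001] [204. 260.]
side [ 0.086 -0.333  0.561]
brace90_mid 0.93 [0.35  0.075 0.013] [190. 256.]
brace90_mid 0.66 [0.541 0.197 0.015] [217. 185.]
brace90_mid 0.59 [0.716 0.226 0.015] [256. 150.]
brace90_mid 0.52 [ 0.508 -0.139  0.024] [328. 261.]
brace60_mid 0.56 [0.627 0.171 0.011] [249. 174.]
brace60_mid 0.47 [0.662 0.075 0.014] [288. 182.]
brace60_mid 0.18 [ 0.51  -0.107  0.029] [315. 250.]
brace130_mid 0.84 [0.441 0.187 0.009] [189. 209.]
outline_mid 0.54 [ 0.554 -0.184  0.   ] [360. 267.]
outline_mid 0.39 [ 0.512 -0.106  0.031] [315. 249.]
workboard 0.64 [ 0.556 -0.181 -0.004] [358. 267.]
```

View pics/top0.png

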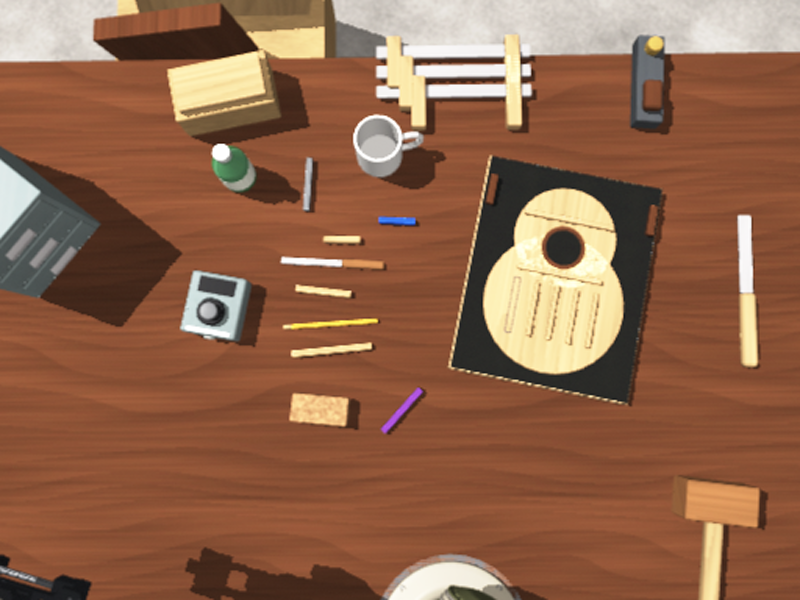

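View pics/side0.png

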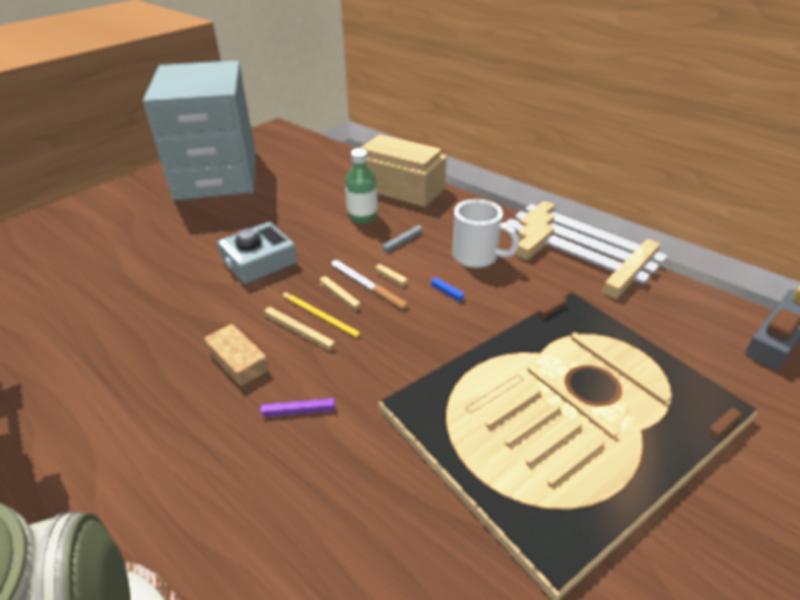

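The top view (800 px) shows these candidates for the 90 brace:
- pale sticks at (342,240) short, (324,291) middle and (332,350) long
- purple stick at (403,411), grey stick at (308,184) and blue stick at (397,221), all look-alikes

I choose the pale one at (324,291). The side view shows the empty outline as the leftmost of the five places, at (495,394), which is (513,305) in the top view. The button is at (211,311) in the top view. Next I measure these points and check a crop.

```bash
python3 - <<'E'
from h import *
import pickle
s=pickle.load(open("top.pkl","rb")); d=pickle.load(open("side.pkl","rb"))
k=.64; C=s["color"]; hsv=cv2.cvtColor(C,cv2.COLOR_RGB2HSV); P=cloud(s)
m=((C.min(-1)>110)&(hsv[...,1]<140)).astype(np.uint8)
n,l,st,ce=cv2.connectedComponentsWithStats(m)
for q,(u,v) in dict(b60=(342,240),b90=(324,291),b130=(332,350)).items():
    i=l[int(v*k),int(u*k)]
    if not i: print(q,"miss");continue
    r=cv2.minAreaRect(np.argwhere(l==i)[:,::-1].astype(np.float32))
    b=cv2.boxPoints(r); W=np.array([onplane(s,x,.012) for x in b])
    print(q,st[i],onplane(s,r[0],.012).round(4),"sides",np.linalg.norm(W[1]-W[0]).round(3),np.linalg.norm(W[2]-W[1]).round(3),"z",P[l==i][:,2].mean().round(4))
# button by depth
R=P[170:225,110:165].reshape(-1,3)
for a,b in((.035,.045),(.058,.068)):
    t=R[(R[:,2]>a)&(R[:,2]<b)];print("rec z",a,len(t),t.mean(0).round(4),np.ptp(t,0).round(3))
t=R[(R[:,2]>.058)&(R[:,2]<.068)]
print("btn in side px",px(d,np.append(t[:,:2].mean(0),.062)).round(1))
def crop(s,x0,y0,x1,y1,f): return cv2.resize(s["color"][y0:y1,x0:x1,::-1],None,fx=f,fy=f,interpolation=cv2.INTER_CUBIC)
a=crop(s,300,165,400,235,6); cv2.imwrite("pics/c_out.png",a)
c=crop(s,115,140,265,235,5); cv2.imwrite("pics/c_br.png",c)
E
```

```text
b60 [207 151  24   4  92] [0.6289 0.1676 0.012 ] sides 0.008 0.059 z 0.0247
b90 [189 182  36   8 151] [0.5424 0.1987 0.012 ] sides 0.011 0.09 z 0.011
b130 [186 219  52   9 199] [0.4471 0.1856 0.012 ] sides 0.13 0.01 z 0.0177
rec z 0.035 1121 [0.5211 0.3667 0.04  ] [0.109 0.103 0.01 ]
rec z 0.058 95 [0.5078 0.3701 0.0618] [0.025 0.026 0.008]
btn in side px [158.7 148.4]
```

View pics/c_out.png

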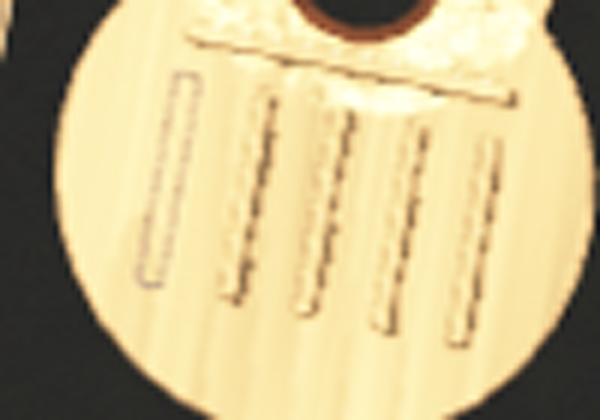

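View pics/c_br.png

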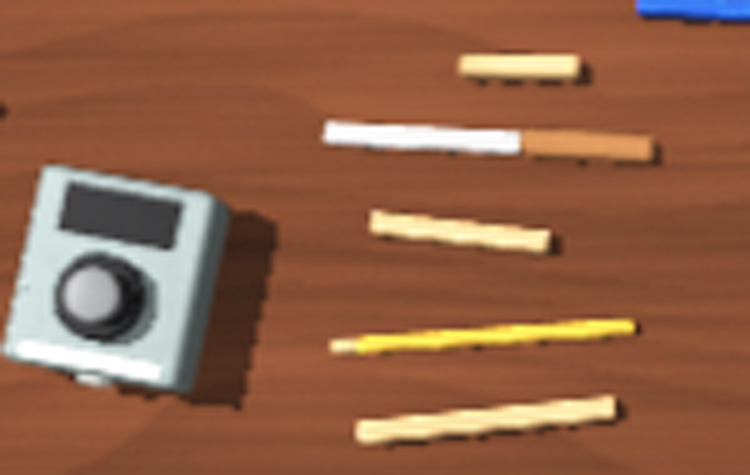

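The crops confirm the middle pale stick (90 mm measured) and the empty outline at crop (169,180). It is leftmost of five, and the other four places are raised. Next: check the outline size and tall obstacles, then do the two pointings.

```bash
python3 - <<'E'
from h import *
import pickle
s=pickle.load(open("top.pkl","rb")); d=pickle.load(open("side.pkl","rb"))
f=lambda u,v:onplane(s,((u+.5)/6-.5+300,(v+.5)/6-.5+165),.023)
a,b=f(188,72),f(150,287); O=(a+b)/2
sd=onplane(d,(495*.64,394*.64),.023)
print("len",np.linalg.norm(a-b),O.round(4),"side",sd.round(4), "side b90",onplane(d,(340*.64,293*.64),.012).round(4),"side btn",onplane(d,(248*.64,234*.64),.062).round(4))
B=np.array([.5424,.1987]); R=np.array([.508,.370])
P=np.vstack([cloud(x)[x["z_map"]>0] for x in(s,d)])
for n,c,h in(("b",B,.08),("o",O[:2],.09),("r",R,.10)):
    D=np.linalg.norm(P[:,:2]-c,axis=1); t=P[:,2]>h; t&=P[:,2]<.5; i=D[t].argmin();print(n,"nearest tall",D[t][i].round(3),P[t][i].round(3))
st=arm.sense(); print(st["eef_rot"],st["tool_pos"])
q=st["eef_rot"]
for p in([*B,.037],[*O[:2],.048],[*R,.055],[*B,.2],[*O[:2],.2],[*R,.2]):
    j=arm.solve_ik(p,q); print(None if j is None else np.round(j,2))
E
```

```text
len 0.0925217223015076 [ 0.5157 -0.1084  0.023 ] side [ 0.513  -0.1098  0.023 ] side b90 [0.5359 0.1906 0.012 ] side btn [0.5041 0.3651 0.062 ]
b nearest tall 0.209 [0.736 0.118 0.081]
o nearest tall 0.338 [0.797 0.079 0.09 ]
r nearest tall 0.214 [0.72  0.342 0.102]
[-5.04374229e-06  1.43402565e-01  9.89664440e-01 -1.02444756e-05] [0.15609537 0.52735966 0.23874386]
[ 0.15  0.64  1.48 -0.    1.01 -1.14]
[-0.43  0.56  1.62 -0.    0.96 -1.71]
[ 0.44  0.69  1.31 -0.    1.14 -0.84]
[ 0.15  0.46  1.28 -0.    1.4  -1.14]
[-0.43  0.37  1.43 -0.    1.34 -1.72]
[ 0.44  0.55  1.13 -0.    1.47 -0.84]
```

```bash
python3 - <<'E'
from h import *
q=[0,.1434,.98966,0]
B=(.541,.198);O=(.515,-.109);R=(.507,.369)
g=arm.move_gripper(0)
arm.reach([*B,.2],q); arm.move_linear([*B,.038],vel=.12); arm.hold(2.2); print(arm.sense()["tool_pos"].round(4) if hasattr(arm.sense()["tool_pos"],"round") else arm.sense()["tool_pos"])
s=arm.snapshot("side"); c=px(s,[*B,.03]).astype(int)
u,v=c; cv2.imwrite("pics/point1.png",cv2.resize(s["color"][max(0,v-75):v+75,u-100:u+100,::-1],None,fx=4,fy=4,interpolation=cv2.INTER_CUBIC))
arm.move_linear([*B,.2],vel=.2)
print(arm.sense()["time_s"],arm.sense()["wrist_force"],arm.sense()["opening"])
E
```

```text
[0.541 0.198 0.038]
8.55 [ 0.59851155  0.36628748 -1.04181893] 0.0006020078471169956
```

View pics/point1.png

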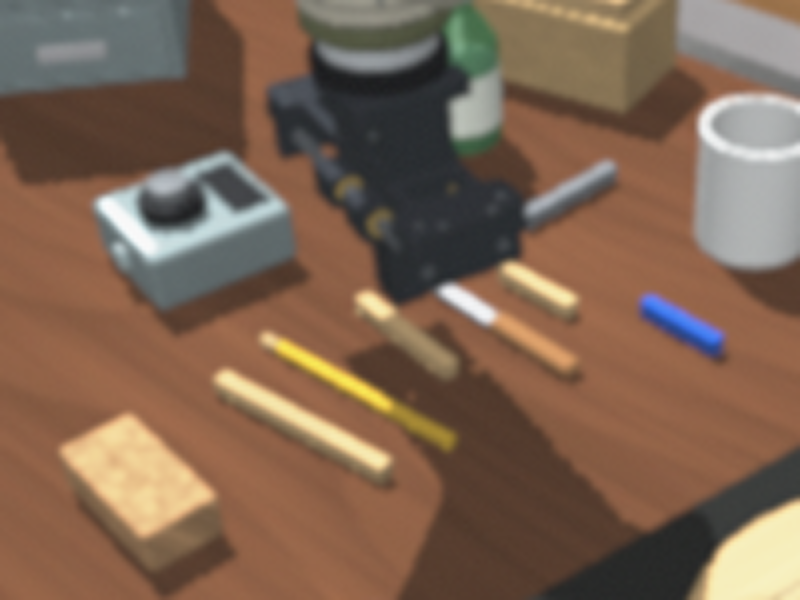

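The crop shows the middle brace at (408,335) under the gripper, undisturbed, with nothing else touched. The wide gripper body, whose near end is at about (450,250), hides the tips from this camera. I'll confirm that numerically with the top camera's depth, then do the outline.

```bash
python3 - <<'E'
from h import *
import pickle
d=pickle.load(open("side.pkl","rb")); c=px(d,[.541,.198,.03]).astype(int)
f=lambda p:((px(d,p)-c+[100,75])*4).round()
print("body end bottom",f([.541,.105,.102]),"tip",f([.541,.198,.038]))
O=(.515,-.109)
q=[0,.1434,.98966,0]
arm.reach([*O,.2],q); arm.move_linear([*O,.049],vel=.12); arm.hold(2.2); print(arm.sense()["tool_pos"])
s=arm.snapshot("side"); P=cloud(s)
cv2.imwrite("pics/point2.png",cv2.resize(s["color"][150:375,200:500,::-1],None,fx=2.6,fy=2.6,interpolation=cv2.INTER_CUBIC))
print("tip px",(px(s,[*O,.049])-[200,150])*2.6,"outline px",(px(s,[*O,.023])-[200,150])*2.6)
arm.move_linear([*O,.2],vel=.2)
print(arm.sense()["time_s"],arm.sense()["wrist_force"])
E
```

```text
body end bottom [512. 264.] tip [401. 291.]
[ 0.5150067  -0.10900546  0.04900382]
tip px [307.85072242 239.75342878] outline px [304.28643673 263.51450897]
14.2917 [-0.98705853 -0.05514103 -0.45482478]
```

View pics/point2.png

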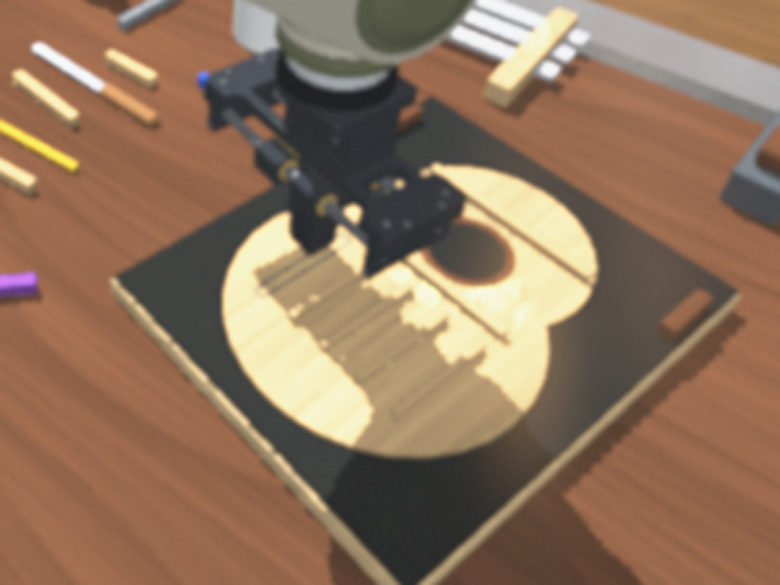

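The tips at (310,240) stand just above the outline, whose centre projects to (304,263), as calculated. Now the press.

```bash
python3 - <<'E'
from h import *
R=(.507,.369); q=[0,.1434,.98966,0]
arm.reach([*R,.2],q); arm.move_linear([*R,.068],vel=.12); arm.hold(.3)
f0=np.array(arm.sense()["wrist_force"])[2]; z=.068; F=0
while z>.049 and F<12:
    z-=.001; arm.move_linear([*R,z],vel=.02); arm.hold(.1)
    F=arm.sense()["wrist_force"][2]-f0; print(round(z,3),round(F,2),end="; ")
arm.hold(.4); print(arm.sense()["wrist_force"][2]-f0,arm.sense()["tool_pos"])
arm.move_linear([*R,.2],vel=.1); arm.hold(.5)
s=arm.snapshot("top"); b=cloud(s)[165:225,110:165]
print(arm.sense()["time_s"])
d=arm.snapshot("side"); p=px(d,[*R,.062]).astype(int); c=cloud(d)[p[1]-12:p[1]+12,p[0]-12:p[0]+12,2]; print("max button z",np.percentile(c[c<.09],98))
E
```

```text
0.067 -0.56; 0.066 -0.63; 0.065 -1.14; 0.064 -0.87; 0.063 -0.55; 0.062 0.2; 0.061 1.55; 0.06 2.3; 0.059 3.1; 0.058 3.78; 0.057 3.82; 0.056 7.13; 0.055 12.81; 12.627510452497626 [0.50714568 0.3690622  0.05630218]
24.6833
max button z 0.06310175635681667
```

The force curve shows contact at 62 mm and the end stop at 56 mm. The button is back up at about 62 mm and the arm is clear.

```bash
python3 -c "
from rig import arm
print(arm.job_done())"
```

```text
the job is handed in; nothing more can be done
None
```

I pointed at the middle of the 90 mm brace and then at the pencilled outline for just over two seconds each. I then pressed the recorder button to its stop, saw it spring back up, moved the arm clear and handed the job in at about 25 s; no verdict came back.

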